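# Open the sun-drying box

## Robot

A 6-joint arm with a two-finger parallel gripper is mounted at the origin on the work surface. World frame = base frame: x ahead of the robot, y to its left, z up, the work surface at z = 0. Lengths are in m, angles in rad, forces in N, time in s.
With the tool pointing down it reaches from about 0.35 to 0.875 m from the base axis. Payload 15.5 kg.
Tool frame: the origin (TCP) lies at the centre of the arm's flange, where the gripper is bolted on; the fingertips stand 173 mm ahead of it and the grasp point (between the pads) lies 155 mm ahead of it; z points along the fingers, y is the direction in which the jaws open and shut (so a half turn about z gives the same grasp; the last joint's range is limited). The gripper opens to 85 mm and grips with 20 to 120 N. Pads are 22 mm wide; open, the fingers measure 114 mm over their backs; the gripper's body (76 mm by 85 mm) begins 54 mm behind the grasp point. The pads swing forward as they close: fully open they stand 13 mm farther back than shut.
Start: joints at [1.06, 0.494, 1.345, -0, 1.302, -0.096], TCP at [0.252, 0.572, 0.405] pointing down, gripper open.
Joint ranges: [-2.91, 2.91], [-0.82, 2.16], [0.22, 2.67], [-1.22, 4.37], [0.12, 2.79], [-3.08, 3.08]. Speed limits (rad/s): [1.89, 1.89, 2.57, 3.01, 3.01, 3.01].

## Interface

Orientations are given as a rotation vector (axis times angle).
In Python, from station import state, snapshot, calibration, close_job gives the robot as it stands.
- The arm moves only by the tool apply_moves, never from a script. Its argument "deltas" is text: rows parted by semicolons, each of 5 numbers parted by spaces: the shift along the tool's x, y, z in mm, then the turn about the tool's z in rad, then the opening in per cent of the stroke, from 0 (shut) to 100 (fully open). A call has 1 to 12 rows; each row shifts and turns the pose as measured when the row begins, along the tool's axes as they then stand; what a row does not reach is not made up. A row lasts 1/10 s, in which the tool goes at most 50 mm and 8.59 degrees, less where a joint would pass 70% of its speed; a pose out of reach is approached as far as the arm can. A call is refused whole if a number of a shift passes 50 or a number of a turn 0.15, either way. A call with a gripper value outside its range is refused whole. The fingers move at their own pace and stop on an object; "newtons" is the grip in N (left out, the last holds). Time passes only in rows, so rows that do not move let the fingers close. It gives the time, the measured TCP pose, the force and the opening at its end, in the units of the state.
- state(): the state, without advancing time (a new reading comes with each control period).
- snapshot(name): name is "scene" or "top" or "wrist"; returns (picture, depth): 384x512x3 uint8, red, green, blue; 384x512 float32, m along the optical axis (not along the pixel's ray), 0 where there is no reading.
- calibration(name): a dict with "vertical_fov" (degrees; the focal length in pixels is half the picture's height over the tangent of half this angle, whatever the lens; pixels are square), "cx", "cy" (the principal point, pixels), "k1" (the pictures are not rectified: a ray, as slopes to the right and down, at radius r is drawn at 1 + k1 r^2 times it, then the intrinsics apply), "R" (3x3) and "t" (3): a world point X has camera coordinates R X + t; the wrist camera has in their place "T_tool_cam" (4x4, takes a point from camera to tool coordinates, whose origin is the TCP and whose axes are the flange's). Camera axes: x right, y down, z forward; pixel columns grow to the right and rows downward; lengths in m; the calibration is good to about 2 mm. A picture is of the moment at which its call begins: read the wrist's pose just before it. calibration takes no time and is no camera call.
- close_job(): hands the job in, once; it reports no verdict.
The state is a dict: "time_s": time; "joint_positions": joint angles; "dq": joint speeds; "joint_efforts": joint torques, N m; "eef_pos": TCP position; "ee_rot": TCP orientation; "force": force on the tool from outside, world axes, zero at the start; "moment": the same for the moment, N m; "width": finger opening in m.
Only numpy, scipy, OpenCV 4.12 (cv2) and the standard library are available. Lean on these libraries where they do the work, as an engineer would, in place of code of your own. Each camera call takes 0.05 s, during which the arm holds its last target. There are 200 camera calls.

## Task

The chillies in the wooden drying box are dry: open the box by turning its two wooden turn buttons well aside, then take the cover out by its handle; its upper edge is tucked under the fixed strip at the top, so raise the lower edge first and draw the cover down and out without forcing it. Lay the cover squarely in the middle of the cork mat, handle up and long side along the mat's long side, lowering it gently until you feel it rest there before you let go. Leave the buttons turned aside and do not disturb the other things on the bench.

Things in the scene. Friction and masses are not known exactly. Their poses are not given: they have to be found in the camera images.
- drybox: wooden sun-drying box fixed to the bench, 300 mm wide (its y), 254 mm deep (its x), low front (its -x) roughly to the robot's right. Origin: centre of its underside; z up. Its top is a frame whose face slopes up towards +x at 0.56 rad (32 degrees), 300 mm long up the slope: lower rail 0 to 60 mm from the front edge, recess with the cover 60 to 229 mm, upper rail to 300 mm (about 220 mm high)
- frame_front (a point): middle of the front (lowest) edge of the sloping frame face, 127 mm in front of the box's origin and 60 mm above the bench; axes as for the box
- recess (a point): centre of the recess that holds the cover, at the level of its ledge; the recess is 169 mm up the slope by 211 mm wide and 12 mm deep below the frame face; axes as for the box
- lip (a point): middle of the lower edge of the light wooden strip fixed over the upper rail, at its underside, 2 mm above the frame face; axes as for the box. The strip is 12 mm thick and overhangs the cover's upper edge by 14 mm, 4 mm above the cover. The cover's lower edge can be swung up some 15 degrees about its upper edge before it binds here; drawn 14 mm down the slope it is free
- button_left (a joint): angle (rad) of the left (+y of the box, seen from its front) turn button about an axis square to the sloping frame, positive counter-clockwise seen from outside. At 0 it points straight up the slope and overlaps the cover's lower edge by 10 mm; it starts within 0.35 of 0. Beyond 1.05 either way it no longer overlaps; well aside is about 1.4; stops at +-1.7. A friction pivot (0.12 N m) keeps it where left
- button_right (a joint): angle (rad) of the right (-y of the box) turn button, made and measured like the left one
- button_left_pivot (a point): point on the left button's pivot axis, half-way up its thickness: 10 mm above the frame face, 32 mm up the slope from the front edge, 62 mm left of the middle. The button is a wooden bar 76 x 18 mm, 16 mm thick, round-ended, pivoted in its middle, its underside 2 mm above the frame face. Axes: z along the pivot out of the frame, x along the button's length
- button_right_pivot (a point): the same point and axes for the right button, 62 mm right of the middle
- cover_handle (a point): centre of the loose cover's handle, a dark wooden bar across its middle, 16 mm thick (x), 120 mm long (y), 28 mm high (z); the point is 14 mm below the bar's top, 14 mm above the panel's outer face and 24 mm above its underside. z out of the panel's outer face, x along its 165 mm side (up the slope when in the box), y along its 205 mm side
- cover: the cover: a panel 165 x 205 x 10 mm, light wooden border round a clear sheet, about 0.28 to 0.52 kg with its handle. Origin at the centre of its underside, axes as for its handle. At the start it lies in the recess, its lower edge against the lower rail, its outer face 2 mm below the frame face, with 3 mm of play at each side
- mat_top (a point): centre of the upper face of the flat cork mat, 235 x 285 x 6 mm, fixed to the bench, its top 6 mm above the bench; x along its 235 mm side, y along its 285 mm side, z up
- mat: the cork mat: origin at the centre of its underside, axes as for its top
- jar_lower: white and brown ceramic jar, 116 mm across, 125 mm high, carrying a second one; origin: centre of its underside. Leave alone
- jar_upper: smaller ceramic jar, 96 mm across, 110 mm high, stacked on the first; origin: centre of its underside. Leave alone
- red_box: red plastic airtight box, 125 x 175 x 77 mm; origin: centre of its underside. Leave alone
- strainer: stainless steel strainer, bowl 112 mm across and 50 mm high, wire handle 100 mm long to its -x; origin: centre of its underside. Leave alone
- pestle: wooden pestle lying on the bench, 180 mm long (its x), 38 mm thick; origin: under its middle. Leave alone
- tumbler: steel tumbler, 72 mm across, 105 mm high; origin: centre of its underside. Leave alone
- oil_bottle: amber glass oil bottle, 68 mm across, 200 mm high; origin: centre of its underside. Leave alone

How it is judged:
By the outcome, as a careful person would: the job done as asked, in the order asked, and still so for the second after the job is handed in, with the robot touching nothing.
It also fails if it takes over 70 s, if anything falls off the work surface, if the arm or the gripper's body presses on something with over 40 N, if the wrist force passes 120 N, or if a joint passes its speed limit or range.

## Working session

There is one attempt and no reset: what is moved stays moved. The work goes in short steps, Python scripts to look and compute and a tool call to move; the robot and the scene stay as the last step left them, time stands still between calls to the robot, and variables do not carry over. Pictures are saved under pics/ and viewed, about 8 in all and at most 12, crops included, and the job is handed in when it is done.

Besides the shell and the picture viewer there is one more tool, called after ">>>" in YAML: its name, and indented under it one key for each argument. apply_moves: Moves the arm, as the interface text tells. Its arguments: {"type":"object","properties":{"deltas":{"type":"string"},"newtons":{"type":"number"}},"required":["deltas"]}

```bash
ls; mkdir -p pics
cat > h.py <<'E'
import numpy as np, cv2
from scipy.spatial.transform import Rotation as Ro
from station import state, snapshot, calibration
def cam(name, st=None):
    c=calibration(name); f=192/np.tan(np.radians(c["vertical_fov"])/2)
    if name=="wrist":
        T=np.eye(4);T[:3,:3]=Ro.from_rotvec(st["ee_rot"]).as_matrix();T[:3,3]=st["eef_pos"]
        M=T@np.array(c["T_tool_cam"]); R=M[:3,:3].T; t=-R@M[:3,3]
    else: R=np.array(c["R"]);t=np.array(c["t"])
    K=np.array([[f,0,c["cx"]],[0,f,c["cy"]],[0,0,1]]); return K,np.array([c["k1"],0,0,0,0.]),R,t
def cloud(depth,C):
    K,D,R,t=C; v,u=np.mgrid[0:384,0:512]
    p=cv2.undistortPoints(np.stack([u,v],-1).reshape(-1,1,2).astype(float),K,D).reshape(384,512,2)
    P=np.dstack([p,np.ones((384,512))])*depth[...,None]
    W=(P-t)@R; W[depth==0]=np.nan; return W
def proj(X,C):
    K,D,R,t=C; return cv2.projectPoints(np.atleast_2d(X).astype(float),cv2.Rodrigues(R)[0],t,K,D)[0].reshape(-1,2)
E
python3 - <<'E'
from h import *
print(state())
for n in("scene","top"):
    p,d=snapshot(n); np.savez(n,p=p,d=d); cv2.imwrite(f"pics/{n}.png",cv2.resize(p[...,::-1],(768,576)))
    W=cloud(d,cam(n)); print(n,cam(n)[3], [ (r,c,W[r,c].round(3)) for r in (100,200,300) for c in(100,250,400)])
E
```

```text
pics
{'time_s': 0.0, 'joint_positions': array([ 1.06052212e+00,  4.94189347e-01,  1.34618650e+00, -1.70127696e-06,
        1.30248992e+00, -9.55043606e-02]), 'dq': array([-1.30781225e-03, -1.34266113e-03,  3.87495077e-04, -2.15021024e-03,
        3.75053823e-05, -7.39128784e-04]), 'joint_efforts': array([ 1.74220728e-03, -8.82158089e+01, -3.83891737e+01,  3.67438884e-05,
        9.71069676e-03, -3.08574977e-05]), 'eef_pos': array([0.25177977, 0.57185908, 0.40407752]), 'ee_rot': array([-6.46780163e-01, -3.07390634e+00,  1.90930694e-03]), 'force': array([ 0.10474268, -0.34375695,  0.16630138]), 'moment': array([ 0.04783603, -0.00694277, -0.01921653]), 'width': 0.08555920426820915}
scene [ 0.05426841 -0.21523134  1.82788309] [(100, 100, array([nan, nan, nan])), (100, 250, array([ 0.11 , -0.045,  0.299])), (100, 400, array([0.278, 0.547, 0.376])), (200, 100, array([ 0.591, -0.574,  0.044])), (200, 250, array([0.809, 0.034, 0.235])), (200, 400, array([0.521, 0.555, 0.082])), (300, 100, array([ 0.433, -0.845, -0.75 ])), (300, 250, array([ 0.951,  0.05 , -0.023])), (300, 400, array([ 0.922,  0.48 , -0.001]))]
top [0.0195562  0.6156772  1.39059897] [(100, 100, array([ 1.301,  1.009, -0.756])), (100, 250, array([ 1.273,  0.045, -0.746])), (100, 400, array([ 1.253, -0.906, -0.748])), (200, 100, array([ 0.596,  0.652, -0.003])), (200, 250, array([0.583, 0.036, 0.001])), (200, 400, array([ 0.569, -0.567,  0.014])), (300, 100, array([0.245, 0.528, 0.255])), (300, 250, array([ 0.185,  0.044, -0.003])), (300, 400, array([ 0.173, -0.552, -0.005]))]
```

View pics/top.png

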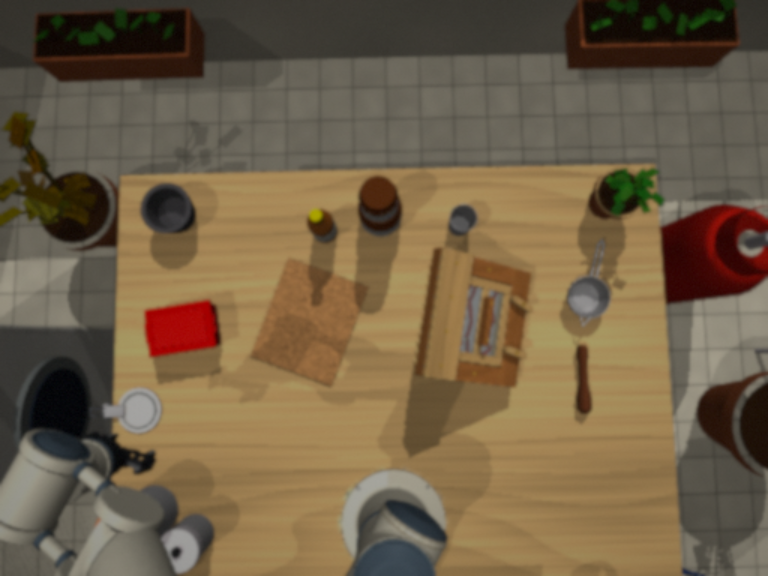

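View pics/scene.png

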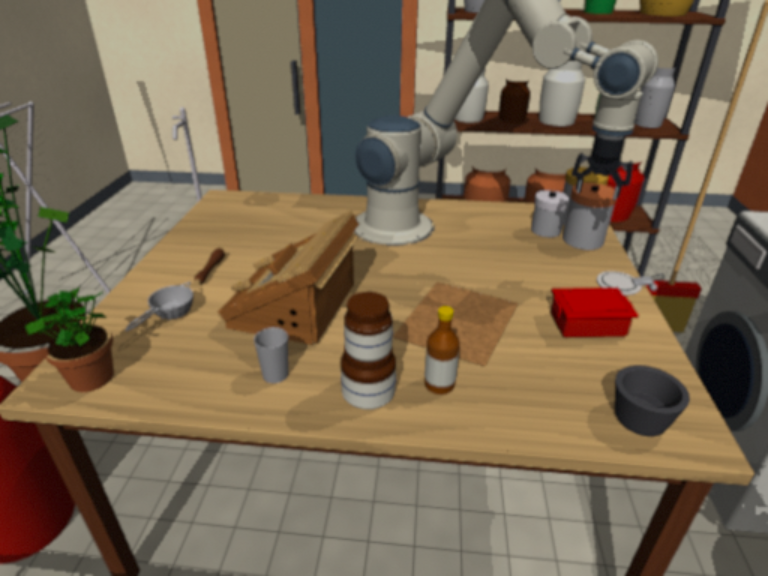

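The top view (768×576) shows the box at about (475,318) with its front to the right. The two buttons are at (518,302) and (514,350), the handle is at (486,320), and the mat is centred near (310,320). I'll measure these from depth next.

```bash
cat >> h.py <<'E'
def fitbox(W):
    m=np.isfinite(W[...,0])&(W[...,2]>.05)&(W[...,2]<.26)&(abs(W[...,0]-.58)<.3)&(W[...,1]<.12)&(W[...,1]>-.42)
    P=W[m]; best=None; rng=np.random.default_rng(0)
    for _ in range(3000):
        a=P[rng.choice(len(P),3,0)]; n=np.cross(a[1]-a[0],a[2]-a[0]); L=np.linalg.norm(n)
        if L<1e-4: continue
        n/=L; n*=np.sign(n[2])
        if abs(n[2]-np.cos(.56))>.03: continue
        k=(abs((P-a[0])@n)<.003).sum()
        if best is None or k>best[0]: best=(k,n,a[0])
    k,n,o=best
    for _ in range(5):
        Q=P[abs((P-o)@n)<.003]; o=Q.mean(0); n=np.linalg.svd(Q-o,full_matrices=False)[2][2]; n*=np.sign(n[2])
    return n,o,Q,P
E
python3 - <<'E'
from h import *
for n in("top","scene"):
    z=np.load(n+".npz"); W=cloud(z['d'],cam(n)); nn,o,Q,P=fitbox(W)
    bx=-np.r_[nn[:2],0]/np.hypot(*nn[:2]); by=np.cross([0,0,1],bx)
    s=np.cross(by,nn)  # up-slope
    print(n,"tilt",np.arccos(nn[2]),"yaw",np.arctan2(bx[1],bx[0]),len(Q),"z60 line:",)
    # front edge: point where plane z=.06
    o2=o+s*((.06-o[2])/s[2]); q=(Q-o2); print("s rng",np.percentile(q@s,[0.5,2,98,99.5]),"y rng",np.percentile(q@by,[.5,1,99,99.5]))
    ym=np.mean(np.percentile(q@by,[.7,99.3])); ff=o2+by*ym; print("frame_front",ff)
    for a in (-.15,.15):
        print("edge", a, proj([ff+by*a,ff+by*a+s*.3],cam(n))*1.5)
z=np.load("top.npz"); W=cloud(z['d'],cam("top")); hsv=cv2.cvtColor(z['p'],cv2.COLOR_RGB2HSV)
for (c,r) in((200,200),(180,230),(215,235),(220,180),(160,215),(230,250)): print(hsv[r,c],W[r,c].round(3))
st=state(); print(Ro.from_rotvec(st["ee_rot"]).as_matrix().round(3))
print(calibration("wrist"))
E
```

```text
top tilt 0.6204797773195319 yaw 1.3917479833965045 2200 z60 line:
s rng [-0.00475048 -0.0006598   0.29354676  0.29574372] y rng [-0.14944761 -0.1482421   0.14264843  0.14368156]
frame_front [ 0.49648156 -0.33967144  0.06      ]
edge -0.15 [[528.35278039 271.7510231 ]
 [442.18330689 245.59493064]]
edge 0.15 [[512.6364141  386.86324733]
 [422.24664156 376.40265128]]
scene tilt 0.5461766219569746 yaw 1.3977891078394749 618 z60 line:
s rng [0.0061019  0.01106959 0.30645826 0.30725846] y rng [-0.10208513 -0.10107079  0.19574393  0.19751016]
frame_front [ 0.4981927  -0.35318459  0.06      ]
edge -0.15 [[214.04857713 311.97991183]
 [307.36694252 272.34246688]]
edge 0.15 [[268.70805248 254.2953476 ]
 [351.55913348 215.52345227]]
[ 15 148 136] [0.586 0.239 0.008]
[ 15 150 121] [ 0.467  0.322 -0.001]
[ 15 146 148] [0.444 0.179 0.004]
[ 18 126 117] [ 0.668  0.158 -0.006]
[ 19 122 165] [ 0.53   0.405 -0.008]
[ 18 122 159] [ 0.383  0.121 -0.006]
[[-0.915  0.403 -0.001]
 [ 0.403  0.915 -0.001]
 [ 0.    -0.001 -1.   ]]
{'vertical_fov': 64.95466197702861, 'cx': 255.3404103496467, 'cy': 193.32984952202395, 'k1': -0.023815437768209418, 'T_tool_cam': array([[ 3.25640404e-04, -9.62859089e-01, -2.70004201e-01,
         6.74397260e-02],
       [ 9.99999884e-01,  4.09296850e-04, -2.53532447e-04,
        -1.08044730e-03],
       [ 3.54627890e-04, -2.70004088e-01,  9.62859111e-01,
         3.16315318e-02],
       [ 0.00000000e+00,  0.00000000e+00,  0.00000000e+00,
         1.00000000e+00]])}
```

>>> apply_moves:
  deltas: "-10 -10 -40 0 0;-31 -36 -3 0 0;-31 -36 -3 0 0;-31 -36 -3 0 0;-31 -36 -3 0 0;-31 -36 -3 0 0;-31 -36 -3 0 0;-31 -36 0 0 0;0 0 0 0 0;0 0 0 0 0"

```text
time_s: 1.1
eef_pos: [0.3561, 0.2288, 0.462]
ee_rot: [-0.646, -3.074, 0.007]
force: [-0.8, 1.3, 0.3]
width: -0.0001
```

Run:
```python
from h import *
st=state(); p,d=snapshot("wrist"); np.savez("w1",p=p,d=d,pos=st["eef_pos"],rot=st["ee_rot"]); cv2.imwrite("pics/w1.png",p[...,::-1]); print(st["time_s"],st["eef_pos"],st["joint_positions"])
```

```text
1.1 [0.35609205 0.22876491 0.46204449] [ 0.4309553   0.14337097  1.71873169 -0.00325492  1.28268568 -0.72459235]
```

View pics/w1.png

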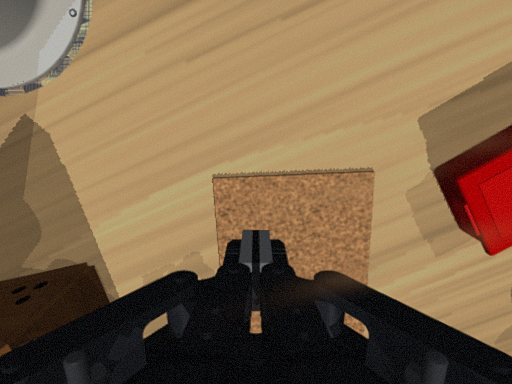

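The mat's near edge runs from (213,177) to (374,170), and its sides run down behind the gripper. I'll compute its pose from that.

Run:
```python
from h import *
z=np.load("w1.npz"); st=dict(eef_pos=z["pos"],ee_rot=z["rot"]); C=cam("wrist",st); K,D,R,t=C
def ray(uv,h):
    p=cv2.undistortPoints(np.array(uv,float).reshape(-1,1,2),K,D).reshape(-1,2)
    d=np.c_[p,np.ones(len(p))]@R; o=-R.T@t; return o+d*((h-o[2])/d[:,2])[:,None]
W=cloud(z["d"],C); print("bench z",W[130,300],"mat z",W[200,300],W[200,340])
# mat mask: image saturation/hue clusters, contours
hsv=cv2.cvtColor(z['p'],cv2.COLOR_RGB2HSV); print(hsv[200,300],hsv[140,300],hsv[220,200],hsv[220,400])
lab=cv2.GaussianBlur(cv2.cvtColor(z['p'],cv2.COLOR_RGB2LAB),(5,5),0).astype(float)
a,b=lab[200:225,235:360].reshape(-1,3).mean(0),lab[120:150,250:400].reshape(-1,3).mean(0); print(a,b)
g=((lab-(a+b)/2)@(a-b))>0
tops=np.array([(c,np.argmax(g[150:200,c])+150) for c in range(225,365)]); 
L=np.array([(200+np.argmax(g[r,200:240]),r) for r in range(190,235)]); Rr=np.array([(390-np.argmax(g[r,390:350:-1]),r) for r in range(190,260)])
out=[]
for e in(tops,L,Rr):
    w=ray(e,.006)[:,:2]; v=cv2.fitLine(w.astype(np.float32),cv2.DIST_HUBER,0,1e-3,1e-4).ravel(); out.append(v); print(len(e),v,np.arctan2(v[1],v[0]))
def X(a,b):
    k=np.linalg.solve(np.c_[a[:2],-b[:2]],b[2:]-a[2:]); return a[2:]+k[0]*a[:2]
c1,c2=X(out[0],out[1]),X(out[0],out[2]); print(c1,c2,np.linalg.norm(c1-c2))
e=(c2-c1)/np.linalg.norm(c2-c1); n=np.array([e[1],-e[0]]); print("e",e,"n",n,"centre if near side 235:",(c1+c2)/2+n*.1425,"if 285:",(c1+c2)/2+n*.1175)
```

```text
bench z [ 0.34443058  0.29872544 -0.00055114] mat z [0.43842906 0.26108864 0.00400222] [0.46143443 0.31502789 0.00585421]
[ 14 126 174] [ 19 103 184] [ 17 111 175] [ 17 109 183]
[130.71712 140.21952 156.43456] [165.13622222 132.51022222 156.71088889]
140 [0.35836208 0.93358266 0.3935681  0.269893  ] 1.2042835
45 [ 0.9285154  -0.37129402  0.4086377   0.13552697] -0.3804023
70 [ 0.93453276 -0.35587707  0.5170744   0.34430858] -0.36385244
[0.35085952 0.15863127] [0.43424124 0.37585208] 0.23267443
e [0.35836217 0.93358266] n [ 0.93358266 -0.35836217] centre if near side 235: [0.5255859  0.21617505] if 285: [0.5022463 0.2251341]
```

>>> apply_moves:
  deltas: "-31 -36 0 0 0;-31 -36 0 0 0;-31 -36 0 0 0;-31 -36 0 0 0;-31 -36 0 0 0;-31 -36 0 0 0;-15 -20 0 -0.12 0;0 0 0 -0.12 0;0 0 0 0 0;0 0 0 0 0"

```text
time_s: 2.15
eef_pos: [0.4535, -0.0664, 0.4612]
ee_rot: [-0.228, -3.131, 0.004]
force: [-0.3, 0.6, -0.0]
width: -0.0
```

Run:
```python
from h import *
st=state(); p,d=snapshot("wrist"); np.savez("w2",p=p,d=d,pos=st["eef_pos"],rot=st["ee_rot"]); cv2.imwrite("pics/w2.png",p[...,::-1]); print(st["time_s"],st["eef_pos"],st["joint_positions"])
```

```text
2.15 [ 0.45346219 -0.06644605  0.46121196] [-0.27491759  0.19784436  1.65030404 -0.00289203  1.29505575 -1.69984888]
```

View pics/w2.png

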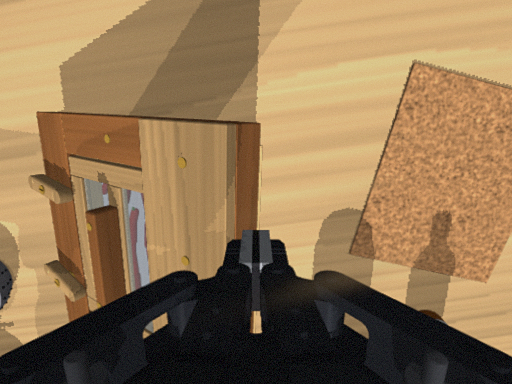

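The mat's short side is the near one (measured 233 mm against 235), centre about (0.526, 0.216), long axis at -0.37 rad. The picture shows the button pivots at about (40,187) and (56,281), with the handle at (103,250) partly hidden. I'll move to see the whole box front.

>>> apply_moves:
  deltas: "-30 -35 0 0 0;-30 -35 0 0 0;-30 -35 0 0 0;-30 -35 0 0 0;0 0 0 0 0;0 0 0 0 0"

```text
time_s: 2.8
eef_pos: [0.5562, -0.2203, 0.4607]
ee_rot: [-0.234, -3.13, 0.002]
force: [-0.4, -0.1, -0.4]
width: -0.0
```

Run:
```python
from h import *
st=state(); p,d=snapshot("wrist"); np.savez("w3",p=p,d=d,pos=st["eef_pos"],rot=st["ee_rot"]); print(st["time_s"],st["eef_pos"])
cv2.imwrite("pics/w3.png",cv2.resize(p[...,::-1],(768,576),interpolation=cv2.INTER_CUBIC))
W=cloud(d,cam("wrist",st)); nn,o,Q,P=fitbox(W)
bx=-np.r_[nn[:2],0]/np.hypot(*nn[:2]); print("tilt",np.arccos(nn[2]),"yaw",np.arctan2(bx[1],bx[0]),len(Q),o)
z=np.load("w2.npz"); C=cam("wrist",dict(eef_pos=z["pos"],ee_rot=z["rot"])); K,D,R,t=C
p=cv2.undistortPoints(np.array([(414,61),(350,253),(487,283)],float).reshape(-1,1,2),K,D).reshape(-1,2); d=np.c_[p,np.ones(3)]@R; oo=-R.T@t; w=oo+d*((.006-oo[2])/d[:,2])[:,None]; print(w,(w[0]+w[2])/2)
```

```text
2.8 [ 0.5562001  -0.22030537  0.46070711]
tilt 0.6172228116671601 yaw 1.3929140859969662 42094 [ 0.51679613 -0.17240968  0.18316104]
[[0.35427685 0.15555916 0.006     ]
 [0.61841315 0.05483683 0.006     ]
 [0.70496539 0.2722507  0.006     ]] [0.52962112 0.21390493 0.006     ]
```

View pics/w3.png

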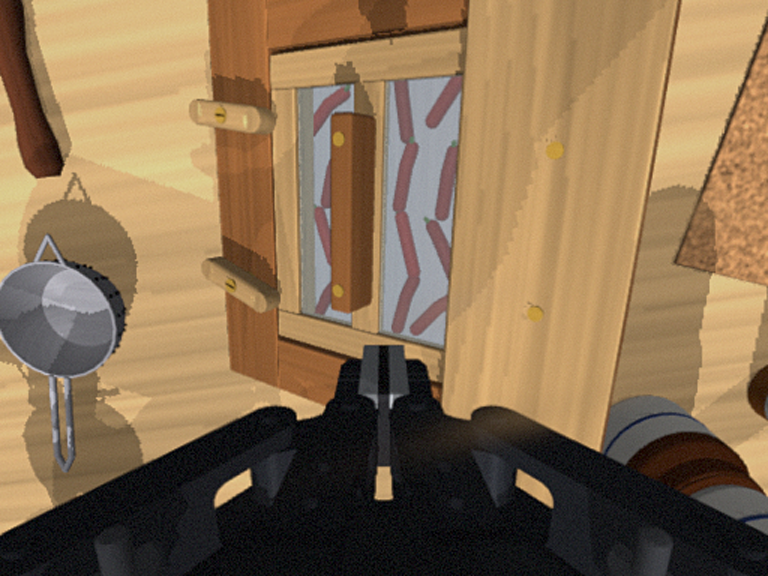

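The box front shows clearly. The left pivot screw is at (221,115), the right at (231,285), and the handle screws at (338,138) and (337,290). The recess corner is at (272,50), the front right corner at (230,372), and the strip edge runs from (466,0) to (443,400). I'll fit the box pose to these.

```bash
cat >> h.py <<'E'
ca,sa=np.cos(.56),np.sin(.56)
def fr(ff,yaw,s,y,n):
    bx=np.array([np.cos(yaw),np.sin(yaw),0]);by=np.array([-bx[1],bx[0],0]);z=np.array([0,0,1.])
    return np.array(ff)+(s*ca-n*sa)*bx+y*by+(s*sa+n*ca)*z
E
python3 - <<'E'
from h import *
from scipy.optimize import least_squares
z=np.load("w3.npz"); C=cam("wrist",dict(eef_pos=z["pos"],ee_rot=z["rot"]))
px=lambda u,v:np.array([u,v])*2/3-1/6
F=[((221,115),(.032,.062,.018)),((231,285),(.032,-.062,.018)),((272,50),(.060,.1055,0)),((230,372),(0,-.15,0))]
def res(p,full=False):
    ff=[p[0],p[1],p[3]]; r=[]
    for u,a in F: r+=list(proj(fr(ff,p[2],*a),C)[0]-px(*u))
    h=proj([fr(ff,p[2],.1425,.05,.026),fr(ff,p[2],.1425,-.05,.026)],C); e=(h[1]-h[0])/np.linalg.norm(h[1]-h[0])
    # line residuals: strip lower edge
    a,b=px(466,0),px(443,400); d=(b-a)/np.linalg.norm(b-a)
    for y in(.1,-.1):
        q=proj(fr(ff,p[2],.211,y,.014),C)[0]-a; r.append(q[0]*d[1]-q[1]*d[0])
    for u in((338,138),(337,290)):
        q=px(*u)-h[0]; r.append(q[0]*e[1]-q[1]*e[0])
    return np.array(r+[(p[3]-.06)/.002])
s=least_squares(res,[.497,-.345,1.395,.06],loss='soft_l1'); print(s.x,res(s.x).round(1))
ff=[s.x[0],s.x[1],s.x[3]]; np.save("ff",s.x)
W=cloud(z["d"],C)
# depth check of plane heights
bx=np.array([np.cos(s.x[2]),np.sin(s.x[2]),0]);by=np.array([-bx[1],bx[0],0]);nv=-sa*bx+np.r_[0,0,ca];sv=ca*bx+np.r_[0,0,sa]
for u in((240,60),(245,200),(250,330),(345,250),(350,60),(560,60),(560,250),(338,138),(200,110),(215,270),(268,125),(270,302)):
    c=px(*u).round().astype(int); q=W[c[1],c[0]]-ff; print(u,"s,y,n mm",(np.array([q@sv,q@by,q@nv])*1000).round(1))
for n,a in(("handle",(.1425,0,.012)),("pivL",(.032,.062,.010)),("pivR",(.032,-.062,.010))): print(n,fr(ff,s.x[2],*a))
m=W-ff; S,Y,N=m@sv,m@by,m@nv
for y0 in(.062,-.062):
    k=(N>.012)&(N<.024)&(abs(Y-y0)<.05)&(S<.075)&(S>-.02); q=np.c_[S[k],Y[k]]; c=q.mean(0); v=np.linalg.svd(q-c,full_matrices=False)[2][0]; v*=np.sign(v[0]); print("button",k.sum(),c,np.arctan2(v[1],v[0]),N[k].mean())
k=(N>.020)&(N<.032)&(S>.1)&(S<.19)&(abs(Y)<.09); print("handle",k.sum(),np.median(S[k]),np.percentile(S[k],[2,98]),np.percentile(Y[k],[1,99]),np.median(N[k]))
E
```

```text
[ 0.49657115 -0.34828854  1.39639168  0.05962301] [-0.2  0.5  0.3  0.6 -4.2 -0.5  0.  -0.7  0.5 -1.3 -0.3 -1.  -0.2]
(240, 60) s,y,n mm [ 34.1 101.   -0.3]
(245, 200) s,y,n mm [31.   2.7 -0.6]
(250, 330) s,y,n mm [  28.5 -104.8   -0. ]
(345, 250) s,y,n mm [148.4 -18.2  27.1]
(350, 60) s,y,n mm [129.4  92.7  -2.2]
(560, 60) s,y,n mm [257.4  79.   13. ]
(560, 250) s,y,n mm [267.5  -6.   12.9]
(338, 138) s,y,n mm [142.2  45.3  26.3]
(200, 110) s,y,n mm [ 8.8 67.  17.6]
(215, 270) s,y,n mm [ 14.  -52.1  18.5]
(268, 125) s,y,n mm [69.3 55.7  9.9]
(270, 302) s,y,n mm [ 68.1 -69.4  12.7]
handle [ 0.51641505 -0.23566375  0.14548411]
pivL [ 0.43929452 -0.31606059  0.08509352]
pivR [ 0.56141344 -0.3375773   0.08509352]
button 847 [0.03673993 0.06206811] -0.12602107055321973 0.017247549024690223
button 750 [ 0.03626485 -0.06041447] -0.29048621505754085 0.01719703091159198
handle 2176 0.14545978888183625 [0.13607857 0.15087973] [-0.05747249  0.05901473] 0.025258272578251067
```

```bash
cat >> h.py <<'E'
def rel(s,y,n,L=.173):
    """tool-axis shift (mm) and turn to bring the point L ahead of TCP to box-frame (s,y,n) mm, with tool y on box x"""
    p=np.load("ff.npy"); st=state(); M=Ro.from_rotvec(st["ee_rot"]).as_matrix()
    T=fr([p[0],p[1],p[3]],p[2],s/1e3,y/1e3,n/1e3); cur=st["eef_pos"]+M[:,2]*L
    turn=np.arctan2(M[1,1],M[0,1])-p[2]
    d=M.T@(T-cur)*1e3; print("t",round(st["time_s"],2),"to",(s,y,n),"shift",d.round(1),"turn",round(turn,3),"w",round(st["width"]*1e3,1),"F",np.round(st["force"],1),"z",st["eef_pos"][2].round(4)); return d
def where(L=.173):
    p=np.load("ff.npy"); st=state(); M=Ro.from_rotvec(st["ee_rot"]).as_matrix(); yaw=p[2]
    q=st["eef_pos"]+M[:,2]*L-np.array([p[0],p[1],p[3]]); h=q@[np.cos(yaw),np.sin(yaw),0]; y=q@[-np.sin(yaw),np.cos(yaw),0]
    print("tip s,y,n",np.round([1e3*(h*ca+q[2]*sa),1e3*y,1e3*(q[2]*ca-h*sa)],1))
E
python3 -c "
from h import *
where();rel(6,10,8);rel(6,10,70)"
```

```text
tip s,y,n [236.6 -36.  120.9]
t 2.85 to (6, 10, 8) shift [  49.  -133.9  218.5] turn 0.026 w 0.0 F [-0.2 -0.1 -1.1] z 0.4607
t 2.85 to (6, 10, 70) shift [  50.  -166.9  166. ] turn 0.026 w 0.0 F [-0.2 -0.1 -1.1] z 0.4607
```

>>> apply_moves:
  deltas: "15 -45 0 0.026 0;15 -45 10 0 0;10 -40 45 0 0;5 0 45 0 0;0 0 40 0 0;0 0 30 0 0;0 0 15 0 0;0 0 0 0 0"

```text
time_s: 3.65
eef_pos: [0.4911, -0.3272, 0.2815]
ee_rot: [0.27, 3.128, -0.005]
force: [0.2, 0.9, 1.4]
width: 0.0004
```

```bash
python3 -c "
from h import *
where();rel(6,10,8)
z=np.load('w3.npz');T=calibration('wrist')['T_tool_cam'];K,D,_,_=cam('top');K=cam('wrist',dict(eef_pos=z['pos'],ee_rot=z['rot']))[0]
for u,v in((250,240),(262,240),(250,232),(262,236),(250,260)):
  d=z['d'][v,u]; print(u,v,(T@np.r_[(u-K[0,2])/K[0,0]*d,(v-K[1,2])/K[1,1]*d,d,1])[:3].round(4))"
```

```text
tip s,y,n [42.3  8.6 31.2]
t 3.65 to (6, 10, 8) shift [  1.6 -18.4  39. ] turn 0.002 w 0.4 F [0.2 0.9 1.4] z 0.2815
250 240 [ 0.0107 -0.0037  0.1571]
262 240 [0.0102 0.0017 0.158 ]
250 232 [ 0.0105 -0.0039  0.1667]
262 236 [0.0102 0.0018 0.1626]
250 260 [ 0.0107 -0.0034  0.1382]
```

>>> apply_moves:
  deltas: "2 -20 10 0 0;0 0 15 0 0;0 0 10 0 0;0 0 4 0 0;0 0 0 0 0"

```text
time_s: 4.15
eef_pos: [0.4869, -0.346, 0.2456]
ee_rot: [0.266, 3.124, -0.01]
force: [0.7, -0.1, 1.4]
width: -0.0001
```

```bash
python3 -c "
from h import *
where();rel(9,40,8)"
```

```text
tip s,y,n [ 6.5  8.7 11.3]
t 4.15 to (9, 40, 8) shift [31.3  4.   1.2] turn 0.004 w -0.1 F [ 0.7 -0.1  1.4] z 0.2456
```

>>> apply_moves:
  deltas: "10 0 2 0 0;10 0 1 0 0;10 -1 1 0 0;8 -2 1 0 0;8 -1 0 0 0;8 0 0 0 0;0 0 0 0 0"

```text
time_s: 4.85
eef_pos: [0.4307, -0.3426, 0.2436]
ee_rot: [0.267, 3.111, -0.023]
force: [0.7, -0.9, -0.2]
width: 0.0001
```

```bash
python3 -c "
from h import *
where();rel(3,71,8)"
```

```text
tip s,y,n [-1.  62.3 13.7]
t 4.85 to (3, 71, 8) shift [8.7 6.5 2.4] turn 0.003 w 0.1 F [ 0.7 -0.9 -0.2] z 0.2436
```

>>> apply_moves:
  deltas: "7 3 2 0 0;7 5 -1 0 0;5 5 -2 0 0;3 5 -3 0 0;2 3 -2 0 0;0 0 0 0 0"

```text
time_s: 5.45
eef_pos: [0.4119, -0.3267, 0.2538]
ee_rot: [0.268, 3.089, -0.061]
force: [-0.5, 0.1, -0.3]
width: 0.0001
```

```bash
python3 -c "
from h import *
where();rel(16,84,8); print(Ro.from_rotvec(state()['ee_rot']).as_matrix()[:,2])"
```

```text
tip s,y,n [11.8 79.5 18. ]
t 5.45 to (16, 84, 8) shift [4.8 9.  5.7] turn 0.001 w 0.1 F [-0.5  0.1 -0.3] z 0.2538
[ 0.03728403 -0.04242263 -0.99840384]
```

>>> apply_moves:
  deltas: "5 9 6 0 0;0 0 0 0 0"

```text
time_s: 5.65
eef_pos: [0.411, -0.3239, 0.2524]
ee_rot: [0.266, 3.073, -0.089]
force: [-1.7, -1.3, -0.7]
width: -0.0
```

```bash
python3 -c "
from h import *
where();rel(16,84,8); s=state();print(Ro.from_rotvec(s['ee_rot']).as_matrix()[:,2].round(4),s['joint_positions'].round(3),s['dq'].round(3),s['moment'].round(2))"
```

```text
tip s,y,n [10.9 77.9 17.2]
t 5.65 to (16, 84, 8) shift [6.3 9.5 4.2] turn 0.0 w -0.0 F [-1.7 -1.3 -0.7] z 0.2524
[ 0.0508 -0.0623 -0.9968] [-0.779  0.55   1.787 -0.013  0.724 -2.168] [-0.019 -0.017 -0.033  0.007  0.013 -0.012] [-0.17  0.28 -0.05]
```

Run:
```python
from h import *
st=state(); p,d=snapshot("wrist"); np.savez("w4",p=p,d=d,pos=st["eef_pos"],rot=st["ee_rot"]); cv2.imwrite("pics/w4.png",p[...,::-1])
```

```text
(no output)
```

View pics/w4.png

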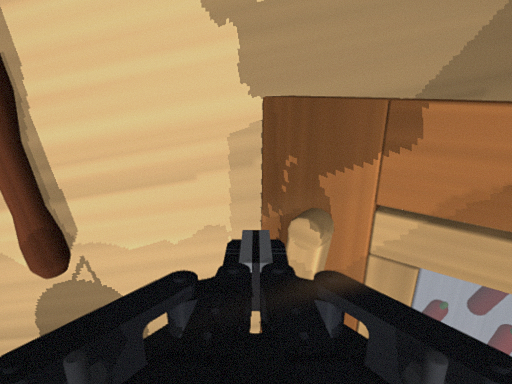

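The left button's end is at (308,225), and it now lies nearly along the rail. I'll measure its angle from depth.

```bash
cat >> h.py <<'E'
def btn(f,y0):
    z=np.load(f); C=cam("wrist",dict(eef_pos=z["pos"],ee_rot=z["rot"])); p=np.load("ff.npy"); W=cloud(z["d"],C)
    bx=np.array([np.cos(p[2]),np.sin(p[2]),0]);by=np.array([-bx[1],bx[0],0]);m=W-[p[0],p[1],p[3]]
    S,Y,N=m@(ca*bx+[0,0,sa]),m@by,m@(-sa*bx+[0,0,ca])
    k=(N>.013)&(N<.022)&(abs(Y-y0)<.045)&(S<.075)&(S>.005); k=cv2.erode(k.astype(np.uint8),np.ones((3,3)))>0
    q=np.c_[S[k],Y[k]]
    print("button",k.sum(),"S",np.percentile(q[:,0],[1,99]).round(4),"Y",np.percentile(q[:,1],[1,99]).round(4))
    sl=np.polyfit(q[:,1],q[:,0],1); print("axis slope ds/dy",sl[0], "angle from up-slope",np.pi/2-abs(np.arctan(sl[0])))
E
python3 -c "
from h import *
btn('w4.npz',.062)"
```

```text
button 1791 S [0.0177 0.0445] Y [0.071 0.1  ]
axis slope ds/dy 0.032436728740079315 angle from up-slope 1.538370966886795
```

```bash
python3 -c "
from h import *
rel(2,76,14);rel(4,0,8);rel(4,-42,8)"
```

```text
t 5.7 to (2, 76, 14) shift [-1.7 -6.   7.7] turn -0.0 w -0.0 F [  1.5 -10.5   4.9] z 0.2523
t 5.7 to (4, 0, 8) shift [-77.3  -0.9  16. ] turn -0.0 w -0.0 F [  1.5 -10.5   4.9] z 0.2523
t 5.7 to (4, -42, 8) shift [-119.3   -0.9   18.5] turn -0.0 w -0.0 F [  1.5 -10.5   4.9] z 0.2523
```

>>> apply_moves:
  deltas: "-2 -10 3 0 0;-25 0 4 0 0;-30 2 4 0 0;-20 6 4 0 0;0 0 0 0 0"

```text
time_s: 6.2
eef_pos: [0.4869, -0.342, 0.2411]
ee_rot: [0.271, 3.075, -0.085]
force: [0.5, -0.7, -0.6]
width: 0.0001
```

```bash
python3 -c "
from h import *
where();rel(2,-54,8);rel(3,-71,8);rel(15,-83,8);print(Ro.from_rotvec(state()['ee_rot']).as_matrix()[:,2].round(4))"
```

```text
tip s,y,n [1.3 0.5 9.8]
t 6.2 to (2, -54, 8) shift [-54.4   1.8   4.2] turn -0.003 w 0.1 F [ 0.5 -0.7 -0.6] z 0.2411
t 6.2 to (3, -71, 8) shift [-71.4   2.6   4.7] turn -0.003 w 0.1 F [ 0.5 -0.7 -0.6] z 0.2411
t 6.2 to (15, -83, 8) shift [-83.7  12.5  -1.5] turn -0.003 w 0.1 F [ 0.5 -0.7 -0.6] z 0.2411
[ 0.0488 -0.0596 -0.997 ]
```

>>> apply_moves:
  deltas: "-35 0 3 0 0;-30 0 2 0 0;-25 4 0 0 0;-12 12 -5 0 0;-3 10 -3 0 0"

```text
time_s: 6.7
eef_pos: [0.5826, -0.3485, 0.2419]
ee_rot: [0.272, 3.105, -0.111]
force: [-38.4, -96.5, -31.9]
width: -0.0001
```

```bash
python3 -c "
from h import *
where();rel(15,-83,8);print(Ro.from_rotvec(state()['ee_rot']).as_matrix()[:,2].round(4))"
```

```text
tip s,y,n [  7.6 -89.7   6.8]
t 6.7 to (15, -83, 8) shift [ 6.6  5.3 -5.5] turn -0.002 w -0.1 F [-38.4 -96.5 -31.9] z 0.2419
[ 0.0163 -0.0726 -0.9972]
```

>>> apply_moves:
  deltas: "0 -8 0 0 0;2 -8 0 0 0;0 -10 -20 0 0;0 0 -45 0 0;0 0 -45 0 0;0 20 -45 0 0;0 40 -20 0 0;0 0 0 0 0"

```text
time_s: 7.5
eef_pos: [0.5764, -0.3077, 0.4154]
ee_rot: [0.282, 3.116, -0.103]
force: [0.6, -0.8, -0.7]
width: 0.0003
```

Run:
```python
from h import *
st=state(); p,d=snapshot("wrist"); np.savez("w5",p=p,d=d,pos=st["eef_pos"],rot=st["ee_rot"]); cv2.imwrite("pics/w5.png",p[...,::-1])
where();rel(142.5,0,40);print(Ro.from_rotvec(st['ee_rot']).as_matrix()[:,2].round(4))
btn("w5.npz",.062);btn("w5.npz",-.062)
```

```text
tip s,y,n [131.3 -74.3 133. ]
t 7.55 to (142.5, 0, 40) shift [75.8 63.  67.6] turn -0.007 w -0.0 F [ 0.6 -1.3  0.7] z 0.4146
[ 0.0051 -0.0662 -0.9978]
button 975 S [0.023  0.0425] Y [0.0276 0.0809]
axis slope ds/dy 0.11937978913323177 angle from up-slope 1.451978852173375
button 909 S [0.0233 0.0437] Y [-0.0952 -0.0258]
axis slope ds/dy -0.12418120027632737 angle from up-slope 1.4472476161318206
```

View pics/w5.png

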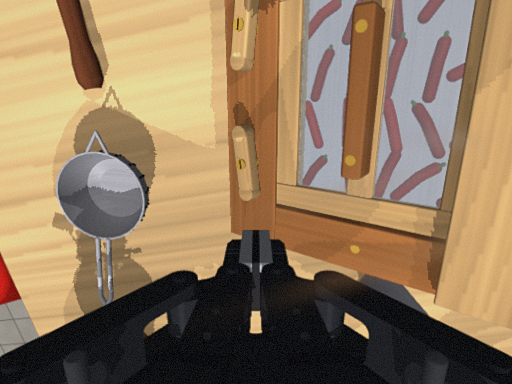

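Both buttons lie across the rail, at (243,30) and (245,165), at their outer stops of about 1.69 rad, well aside. Next is the handle.

>>> apply_moves:
  deltas: "38 30 10 0 42;38 33 10 0 42;0 0 5 0 42;0 0 0 0 42"

```text
time_s: 7.95
eef_pos: [0.5074, -0.235, 0.3796]
ee_rot: [0.284, 3.123, -0.1]
force: [-0.1, -0.4, -0.6]
width: 0.0359
```

```bash
python3 -c "
from h import *
where();rel(147,0,45);rel(147,0,23)
M=Ro.from_rotvec(state()['ee_rot']).as_matrix();p=np.load('ff.npy');print('tilt bx,by',M[:,2]@[np.cos(p[2]),np.sin(p[2]),0],M[:,2]@[-np.sin(p[2]),np.cos(p[2]),0])"
```

```text
tip s,y,n [165.2   7.3  70.4]
t 7.95 to (147, 0, 45) shift [-7.   0.1 31.3] turn -0.007 w 35.9 F [-0.1 -0.4 -0.6] z 0.3796
t 7.95 to (147, 0, 23) shift [-6.7 12.9 49.1] turn -0.007 w 35.9 F [-0.1 -0.4 -0.6] z 0.3796
tilt bx,by -0.06284329394947893 -0.009897885614285153
```

>>> apply_moves:
  deltas: "-7 13 15 -0.007 42;0 0 20 0 42;0 0 10 0 42;0 0 4 0 42;0 0 0 0 42"

```text
time_s: 8.45
eef_pos: [0.5176, -0.2307, 0.3277]
ee_rot: [0.277, 3.124, -0.099]
force: [-0.6, -0.1, 0.3]
width: 0.0359
```

```bash
python3 -c "
from h import *
where();rel(147,0,23);p,d=snapshot('wrist');cv2.imwrite('pics/w6.png',p[...,::-1])"
```

```text
tip s,y,n [142.7  -1.9  23.2]
t 8.45 to (147, 0, 23) shift [ 1.9  3.6 -2.4] turn -0.003 w 35.9 F [-0.6 -0.1  0.3] z 0.3277
```

View pics/w6.png

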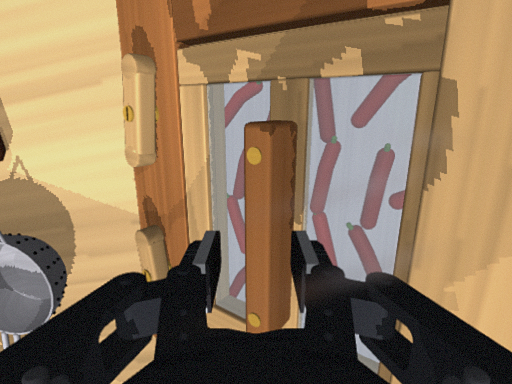

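The fingers at columns 220 and 292 straddle the handle (246–296), so they need a small shift up-slope before going down.

>>> apply_moves:
  deltas: "1 5 -2 0 42;1 0 3 0 42;0 0 4 0 42;0 0 4 0 42"

```text
time_s: 8.9
eef_pos: [0.517, -0.2262, 0.3206]
ee_rot: [0.277, 3.119, -0.102]
force: [0.4, -0.7, -0.5]
width: 0.0358
```

```bash
python3 -c "
from h import *
where();rel(143,0,14.5)"
```

```text
tip s,y,n [142.5  -1.3  15. ]
t 8.9 to (143, 0, 14.5) shift [1.3 0.7 0.1] turn -0.003 w 35.8 F [ 0.4 -0.7 -0.5] z 0.3206
```

>>> apply_moves:
  deltas: "0 0 2 0 40;0 0 3 0 39;0 0 2 0 39"

```text
time_s: 9.2
eef_pos: [0.5173, -0.227, 0.314]
ee_rot: [0.277, 3.118, -0.104]
force: [-7.5, -1.0, 36.7]
width: 0.0331
```

```bash
python3 -c "
from h import *
where();rel(143,0,14.5)"
```

```text
tip s,y,n [138.1  -2.1   9.8]
t 9.2 to (143, 0, 14.5) shift [ 2.   1.2 -6.6] turn -0.003 w 33.1 F [-7.5 -1.  36.7] z 0.314
```

>>> apply_moves:
  deltas: "2 1 -4 0 36;0 0 0 0 30;0 0 0 0 25;0 0 0 0 25"
  newtons: 20

```text
time_s: 9.6
eef_pos: [0.5157, -0.2251, 0.3182]
ee_rot: [0.277, 3.117, -0.103]
force: [-1.3, -1.2, 4.0]
width: 0.0233
```

```bash
python3 -c "
from h import *
where();rel(143,0,14.5);print(state()['moment'])"
```

```text
tip s,y,n [141.8  -0.3  12.5]
t 9.6 to (143, 0, 14.5) shift [ 0.2 -0.2 -2.3] turn -0.004 w 23.3 F [-1.3 -1.2  4. ] z 0.3182
[0.01996667 0.13545417 0.02710084]
```

>>> apply_moves:
  deltas: "0 -2 -3 0 20;0 -2 -4 0 20;0 -2 -4 0 20;0 0 0 0 20"
  newtons: 30

```text
time_s: 10.0
eef_pos: [0.514, -0.2297, 0.3283]
ee_rot: [0.278, 3.121, -0.098]
force: [0.6, -1.8, -2.3]
width: 0.0199
```

```bash
python3 -c "
from h import *
where();rel(143,0,14.5);M=Ro.from_rotvec(state()['ee_rot']).as_matrix();print(M[:,2]);p,d=snapshot('wrist');cv2.imwrite('pics/w7.png',p[...,::-1])"
```

```text
tip s,y,n [143.5   1.3  23.3]
t 10.0 to (143, 0, 14.5) shift [-1.2  4.7  7.5] turn -0.003 w 19.9 F [ 0.6 -1.8 -2.3] z 0.3283
[ 0.00153924 -0.06263912 -0.99803506]
```

View pics/w7.png

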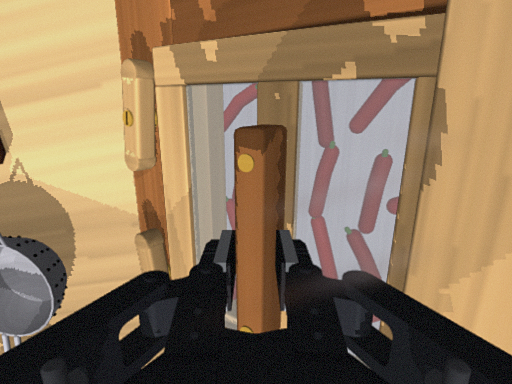

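The cover's lower edge is up: its corner at (155,85) now overlaps the rail, and the handle is still held. I'll measure the cover's tilt.

```bash
cat >> h.py <<'E'
def covertilt(boxes):
    st=state(); p,d=snapshot("wrist"); W=cloud(d,cam("wrist",st)); ff=np.load("ff.npy")
    P=np.concatenate([W[a:b,c:e].reshape(-1,3) for a,b,c,e in boxes]); P=P[np.isfinite(P[:,0])]
    for _ in range(4):
        o=np.median(P,0) if _==0 else P.mean(0); n=np.linalg.svd(P-P.mean(0),full_matrices=False)[2][2]; n*=np.sign(n[2]); r=abs((P-P.mean(0))@n); P=P[r<max(.002,np.percentile(r,80))]
    q=np.array([np.cos(ff[2]),np.sin(ff[2]),0]); print("cover n",n.round(3),"tilt about by",np.arctan2(-n@q,n[2]),"roll",np.arctan2(n@[-q[1],q[0],0],n[2]),"rms",np.sqrt((((P-P.mean(0))@n)**2).mean()),len(P))
    return p
E
python3 -c "
from h import *
covertilt([(60,76,170,240),(50,66,300,420),(100,200,166,182),(100,150,270,292)])"
```

```text
cover n [-0.083 -0.428  0.9  ] tilt about by 0.4515506072209115 roll 0.008499407824154188 rms 0.0005312647469064068 4548
```

>>> apply_moves:
  deltas: "0 -2 -3 0 19;0 -5 2 0 19;0 -5 2 0 19;0 -5 2 0 19"
  newtons: 30

```text
time_s: 10.5
eef_pos: [0.5107, -0.2474, 0.3256]
ee_rot: [0.277, 3.121, -0.097]
force: [-0.2, -0.5, -1.8]
width: 0.0182
```

```bash
python3 -c "
from h import *
where();rel(143,0,14.5);covertilt([(60,76,170,240),(50,66,300,400),(100,200,166,182),(100,150,270,292)])"
```

```text
tip s,y,n [126.8   1.5  30.6]
t 10.5 to (143, 0, 14.5) shift [-1.4 22.5  3.7] turn -0.003 w 18.2 F [-0.2 -0.5 -1.8] z 0.3256
cover n [-0.068 -0.353  0.933] tilt about by 0.36752223796598266 roll 0.005772610263730618 rms 0.000576025380157175 4259
```

>>> apply_moves:
  deltas: "0 -5 2 0 18;0 -5 1 0 18;0 -5 -3 0 18;0 -6 -8 0 18;0 -8 -12 0 18;0 -10 -16 0 18;0 -10 -16 0 18;0 0 0 0 18"
  newtons: 40

```text
time_s: 11.35
eef_pos: [0.5007, -0.2969, 0.3833]
ee_rot: [0.278, 3.123, -0.097]
force: [0.5, -0.3, -5.1]
width: 0.0158
```

```bash
python3 -c "
from h import *
where();rel(143,0,60);p=covertilt([(60,70,190,240),(50,60,300,380),(110,180,168,178)]);cv2.imwrite('pics/w8.png',p[...,::-1])"
```

```text
tip s,y,n [114.8   3.1 106.3]
t 11.35 to (143, 0, 60) shift [-2.8 49.9 21.3] turn -0.003 w 15.8 F [ 0.5 -0.3 -5.1] z 0.3833
cover n [0.067 0.016 0.998] tilt about by -0.02757818638955755 roll -0.06311525323742388 rms 0.0007590891306782427 1975
```

View pics/w8.png

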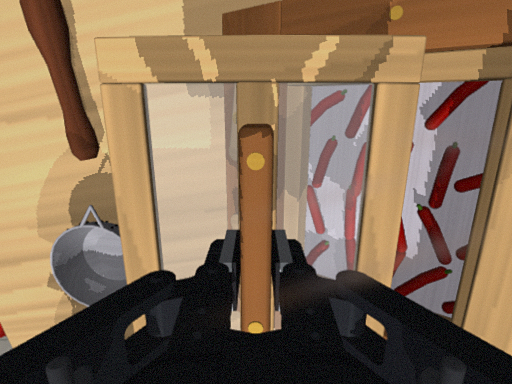

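The cover is free and held flat in the pads. Its near corners are at (96,38) and (424,36). I'll measure the cover centre in tool coordinates and plan the carry.

```bash
cat > place.py <<'E'
from h import *
# cover centre in tool frame
def covertool(c1,c2,pts):
    st=state(); p,d=snapshot("wrist"); c=calibration("wrist"); T=np.array(c["T_tool_cam"]); K,D,_,_=cam("wrist",st)
    def tp(uv,dd):
        q=cv2.undistortPoints(np.array([[uv]],float),K,D).ravel(); return (T@np.r_[q*dd,dd,1])[:3]
    P=np.array([tp((u,v),d[v,u]) for (a,b,cc,e) in pts for v in range(a,b,2) for u in range(cc,e,2) if d[v,u]>0])
    o=np.median(P,0); P=P[abs(P[:,2]-o[2])<.02]; o=P.mean(0); n=np.linalg.svd(P-o)[2][2]; n*=np.sign(n[2])
    def onpl(uv):
        a=tp(uv,.0); b=tp(uv,1.); k=((o-a)@n)/((b-a)@n); return a+k*(b-a)
    A,B=onpl(c1),onpl(c2); m=(A+B)/2; e=(B-A)/np.linalg.norm(B-A); inn=np.cross(n,e); inn*=-np.sign(inn[0])
    print("corners tool",A.round(4),B.round(4),"len",np.linalg.norm(A-B).round(4),"plane n",n.round(3),"edge ang",np.arctan2(e[0],e[1]).round(4),"centre top face",(m+inn*.1025).round(4))
    return m+inn*.1025
def tomat(ct,z):
    st=state(); M=Ro.from_rotvec(st["ee_rot"]).as_matrix(); w=st["eef_pos"]+M@ct; xa=np.arctan2(M[1,0],M[0,0]); e=(xa-(-.366)+np.pi/2)%np.pi-np.pi/2
    t=np.array([.528,.2145,z]); print("cover at",w.round(4),"world shift mm",((t-w)*1e3).round(1),"tool shift",(M.T@(t-w)*1e3).round(1),"turn",e.round(4),"toolz",M[:,2].round(3),"F",st["force"].round(1),"t",st["time_s"])
E
python3 -c "
from place import *
c=covertool((96,38),(424,36),[(48,72,110,410),(100,200,108,135),(100,200,385,405)]);np.save('ct',c);tomat(c,.30)"
```

```text
corners tool [ 0.1022 -0.0808  0.1956] [0.1021 0.0801 0.1903] len 0.161 plane n [0.018 0.033 0.999] edge ang -0.0008 centre top face [-0.0003 -0.0004  0.1948]
cover at [ 0.4999 -0.3076  0.1866] world shift mm [ 28.1 522.1 113.4] tool shift [  63.5  511.3 -144.4] turn 0.189 toolz [-0.004 -0.06  -0.998] F [-0.1  0.2 -5.4] t 11.45
```

>>> apply_moves:
  deltas: "0 0 -30 0 17;0 0 -40 0 17;0 15 -40 0 17;0 40 -10 0 17;0 40 -3 0 17;0 40 -3 0 17;0 40 -3 0 17;0 40 -3 0 17;0 40 -3 0 17;0 40 -3 0 17"
  newtons: 50

```text
time_s: 12.45
eef_pos: [0.5525, 0.0134, 0.4964]
ee_rot: [-0.282, -3.114, 0.083]
force: [1.5, -0.5, -4.7]
width: 0.0152
```

```bash
python3 -c "
from place import *
c=np.load('ct.npy');tomat(c,.20);print(state()['width'])"
```

```text
cover at [0.5491 0.0029 0.3019] world shift mm [ -21.1  211.6 -101.9] tool shift [ 57.9 209.6  91.2] turn 0.185 toolz [-0.018 -0.052 -0.998] F [ 1.5 -0.5 -4.7] t 12.45
0.015236601592654234
```

>>> apply_moves:
  deltas: "14 40 0 0 17;14 40 0 0 17;14 40 0 0 17;10 40 0 0 17;5 40 5 0 17;0 5 10 0.09 17;0 0 15 0.09 17;0 0 20 0 17;0 0 20 0 17;0 0 0 0 17"

```text
time_s: 13.45
eef_pos: [0.524, 0.2403, 0.4017]
ee_rot: [-0.552, -3.068, 0.092]
force: [-0.3, -0.3, -4.8]
width: 0.0148
```

```bash
python3 -c "
from place import *
c=np.load('ct.npy');tomat(c,.04);print(state()['width'])"
```

```text
cover at [0.5176 0.2293 0.2073] world shift mm [  10.4  -14.8 -167.3] tool shift [-1.700e+01  1.000e-01  1.674e+02] turn 0.0097 toolz [-0.034 -0.054 -0.998] F [-0.3 -0.3 -4.8] t 13.45
0.014821033264169682
```

>>> apply_moves:
  deltas: "-9 0 30 0.01 17;-8 0 40 0 17;0 0 40 0 17;0 0 30 0 17;0 0 0 0 17"

```text
time_s: 13.95
eef_pos: [0.5361, 0.228, 0.2597]
ee_rot: [-0.565, -3.068, 0.089]
force: [-0.0, 0.3, -4.3]
width: 0.0153
```

```bash
python3 -c "
from place import *
c=np.load('ct.npy');tomat(c,.016);print(state()['width']);p,d=snapshot('wrist');cv2.imwrite('pics/w9.png',p[...,::-1])"
```

```text
cover at [0.5302 0.2173 0.0653] world shift mm [ -2.2  -2.8 -49.3] tool shift [ 0.6 -0.5 49.4] turn 0.0012 toolz [-0.031 -0.053 -0.998] F [-0.   0.3 -4.3] t 13.95
0.015269994754142506
```

View pics/w9.png

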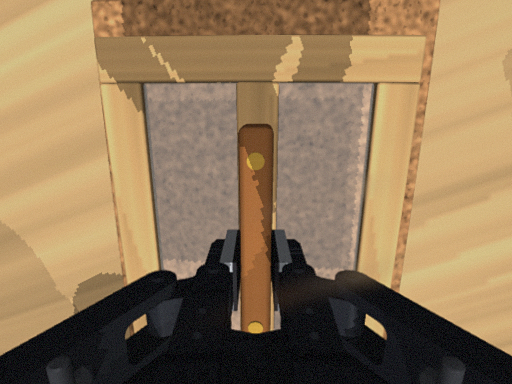

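The cover is centred over the mat, with cork showing at columns 95–438 along the top. I'll check the mat edges numerically against my estimate before lowering.

Run:
```python
from h import *
st=state(); p=cv2.imread("pics/w9.png"); C=cam("wrist",st); K,D,R,t=C
lab=cv2.cvtColor(p,cv2.COLOR_BGR2LAB).astype(float)
L=np.array([np.cos(-.366),np.sin(-.366)]); S=np.array([-L[1],L[0]])
for r in (8,16,24):
    g=np.diff(cv2.GaussianBlur(lab[r:r+3].mean(0)[None],(7,1),0)[0]@[-1,1,0]); 
    for c in (70+np.argmax(abs(g[70:120])),410+np.argmax(abs(g[410:460]))):
        q=cv2.undistortPoints(np.array([[[c+.5,r+1.]]]),K,D).ravel(); d=np.r_[q,1]@R; o=-R.T@t; w=o+d*(.006-o[2])/d[2]; v=w[:2]-[.528,.2145]; print(r,c,"long",v@L,"short",v@S)
```

```text
8 90 long -0.1336796010575577 short -0.1148439793103746
8 438 long -0.13023279020920298 short 0.11930883108898527
16 91 long -0.12863306411289208 short -0.11476426857047758
16 434 long -0.1254757351510019 short 0.1173796169293406
24 92 long -0.12353503900768248 short -0.11468777424557129
24 436 long -0.12067842813173572 short 0.1193374436417014
```

>>> apply_moves:
  deltas: "0 0 20 0 17;0 0 14 0 17;0 0 5 0 17;0 0 0 0 17"

```text
time_s: 14.4
eef_pos: [0.5383, 0.2279, 0.2282]
ee_rot: [-0.566, -3.078, 0.081]
force: [-0.3, 0.5, -5.2]
width: 0.0149
```

```bash
python3 -c "
from place import *
c=np.load('ct.npy');tomat(c,.016)"
```

```text
cover at [0.5345 0.2178 0.0337] world shift mm [ -6.5  -3.3 -17.7] tool shift [ 4.9 -4.5 18. ] turn 0.0021 toolz [-0.02  -0.049 -0.999] F [-0.3  0.5 -5.2] t 14.4
```

>>> apply_moves:
  deltas: "5 -4 6 0.002 17;0 0 4 0 17;0 0 2 0 17"

```text
time_s: 14.7
eef_pos: [0.5321, 0.2255, 0.2181]
ee_rot: [-0.57, -3.081, 0.079]
force: [-0.6, 0.3, -4.8]
width: 0.0149
```

```bash
sed -i 's/\.528,\.2145,z/.5286,.216,z/' place.py; python3 -c "
from place import *
c=np.load('ct.npy');tomat(c,.016)"
```

```text
cover at [0.529  0.2157 0.0236] world shift mm [-0.4  0.3 -7.6] tool shift [0.5 0.5 7.6] turn 0.0001 toolz [-0.017 -0.048 -0.999] F [-0.6  0.3 -4.8] t 14.7
```

>>> apply_moves:
  deltas: "0 0 2 0 17;0 0 2 0 17;0 0 1 0 17"
  newtons: 20

```text
time_s: 15.0
eef_pos: [0.5321, 0.2253, 0.213]
ee_rot: [-0.57, -3.081, 0.079]
force: [0.4, 0.6, -4.7]
width: 0.0151
```

```bash
python3 -c "
from place import *
c=np.load('ct.npy');tomat(c,.016);print(state()['moment'])"
```

```text
cover at [0.5291 0.2155 0.0185] world shift mm [-0.5  0.5 -2.5] tool shift [0.6 0.4 2.4] turn 0.0001 toolz [-0.016 -0.048 -0.999] F [ 0.4  0.6 -4.7] t 15.0
[ 0.09213792 -0.01680148 -0.0052538 ]
```

>>> apply_moves:
  deltas: "0 0 1 0 17;0 0 1 0 17;0 0 1 0 17"

```text
time_s: 15.3
eef_pos: [0.5322, 0.2251, 0.2099]
ee_rot: [-0.57, -3.081, 0.079]
force: [-0.2, -2.2, -0.1]
width: 0.0149
```

```bash
python3 -c "
from place import *
c=np.load('ct.npy');tomat(c,.016);print(state()['moment']);covertilt([(48,72,110,410),(100,200,110,135),(100,200,385,400)])"
```

```text
cover at [0.5292 0.2153 0.0153] world shift mm [-0.6  0.7  0.7] tool shift [ 0.8  0.4 -0.7] turn 0.0001 toolz [-0.016 -0.048 -0.999] F [-0.2 -2.2 -0.1] t 15.3
[-0.08371992 -0.01023064 -0.04118964]
cover n [0.001 0.001 1.   ] tilt about by -0.0015856841553854115 roll -0.0008415291228464382 rms 0.0006428315429510275 10762
```

Contact felt: the tool force went from -4.8 N to about 0, and the cover is level to within 2 mrad. I'll release now.

>>> apply_moves:
  deltas: "0 0 1 0 17;0 0 0 0 22;0 0 0 0 30;0 0 0 0 40;0 0 0 0 45;0 0 -15 0 45;0 0 -30 0 45;0 0 -40 0 45;0 0 -45 0 45;0 0 -40 0 45;0 0 0 0 45"

```text
time_s: 16.45
eef_pos: [0.5352, 0.2335, 0.3853]
ee_rot: [-0.57, -3.08, 0.079]
force: [0.3, -1.0, -0.1]
width: 0.0384
```

Run:
```python
from place import *
st=state(); print(st["time_s"],st["eef_pos"],st["force"],st["width"])
p,d=snapshot("wrist"); np.savez("w10",p=p,d=d,pos=st["eef_pos"],rot=st["ee_rot"])
pt,dt=snapshot("top"); np.savez("top2",p=pt,d=dt); a=np.load("top.npz")["p"]
im=np.hstack([cv2.resize(p[...,::-1],(400,300)),cv2.resize(pt[...,::-1],(400,300))]); b=np.hstack([cv2.resize(pt[90:280,60:460][...,::-1],(400,190)),cv2.resize(cv2.absdiff(a,pt)[90:280,60:460],(400,190))])
cv2.imwrite("pics/w10.png",np.vstack([im,b]))
```

```text
16.45 [0.53517954 0.23350415 0.38533618] [ 0.279587   -0.99656259 -0.05707874] 0.03841349566273876
```

View pics/w10.png

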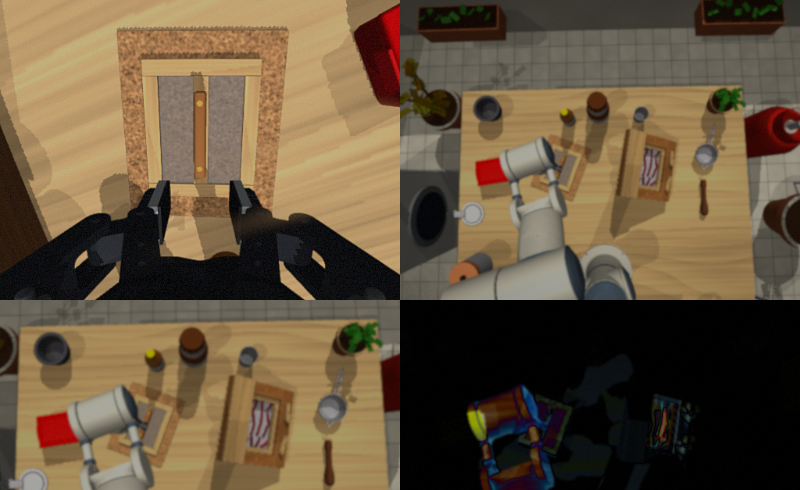

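The picture shows the cover flat and square on the mat, handle up, with other objects unmoved in the difference image. I'll make a last numeric check and hand in if it is good.

Run:
```python
from h import *
z=np.load("w10.npz"); K,D,R,t=cam("wrist",dict(eef_pos=z["pos"],ee_rot=z["rot"]))
def ray(uv,h):
    p=cv2.undistortPoints(np.array(uv,float).reshape(-1,1,2)/.78125,K,D).reshape(-1,2); d=np.c_[p,np.ones(len(p))]@R; o=-R.T@t; return (o+d*((h-o[2])/d[:,2])[:,None])[:,:2]
m=ray([(118,29),(288,27)],.006); c=ray([(141,59),(263,58)],.016)
for q,L in((m,.1425),(c,.1025)):
    e=q[1]-q[0]; l=np.linalg.norm(e); e/=l; n=np.array([e[1],-e[0]]); print("edge",l,"ang",np.arctan2(e[1],e[0]),"centre",q.mean(0)+n*L)
st=state(); print(st["time_s"],st["force"])
from station import close_job; print(close_job())
```

```text
edge 0.22943418807512786 ang 1.205138219183313 centre [0.52951577 0.21661229]
edge 0.16458996981125876 ang 1.2076651641070018 centre [0.52963721 0.21697181]
16.55 [-0.73433444  0.05926585 -0.87308955]
the job is handed in; nothing more can be done
None
```

The job is done and handed in at 16.6 s: the cover lies in the middle of the cork mat, handle up, long side along the mat's long side.

**What I did:**
- I turned both buttons aside with the closed fingertips, to about 1.69 rad each by depth.
- I took the cover by its handle and raised its lower edge. I then drew it down the slope from under the strip, carried it over, and lowered it until the tool force went from −4.8 N to about 0 before letting go.

**Last checks:**
- **Cover:** its centre is within about 1 mm of the mat's centre and it is square to 3 mrad. It was level to 2 mrad when it rested, before I let go.
- **Surroundings:** the before-and-after pictures show no other object moved where I could see. The arm covered part of the red box, so I could not compare it fully. The gripper was clear of everything at hand-in.

**What disagreed or went less well:**
- Pushing the right button against its stop briefly raised the wrist force to about 108 N, under the 120 N limit.
- Lowering onto the cover touched the panel once at about 37 N.
- The pushes left the tool tilted about 0.05 rad, but the cover still settled flat on the mat.
- In the last picture the mat's near edge measured 229 mm against its true 235 mm, so the centring figure is only good to a few millimetres.

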